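# Tug-check the lid of the weight box

### The job

Somebody has just shut the lid of the weight box on the bench, but nobody knows whether the catch took hold. Before anything else, tug the lid firmly upward by its tab for a moment: if the catch holds it, just let go; if the lid lifts free, press it down until it snaps under the catch, then tug it again in the same way to prove that it holds. Leave the lid shut and caught, and do not disturb the things standing about.

Things in the scene. Friction and masses are not known exactly. Their poses are not given: they have to be found in the camera images.
- case: Grey open-topped weight box, 150 mm (its x) by 170 mm (its y) by 62 mm high, screwed to the table. Origin: centre of its underside, on the table; its own x points from the catch (front, towards the robot's side) to the hinge (far rim), its z up.
- lid: Flat aluminium lid 152 x 174 x 8 mm, 0.15 kg, swings freely, falls shut. Origin on the hinge line, 80 mm along case x and 62 mm above the table; axes as the case's when shut; opens about its +y. A steel lip, 160 mm from the hinge, goes under the catch. Caught: within 0.01 rad of shut (1 mm play). Not caught: the lip rests on the catch's nose, lid about 0.06 rad open (tab 8 mm higher).
- tab (a point): Centre of the black upright pull tab on the lid, 130 mm from the hinge line. The tab is 30 mm long (lid x), 16 mm wide (lid y); its top is 13 mm above this point, its 3 mm foot plate (40 x 26 mm) begins 14 mm below it. Lid shut: this point is 87 mm above the table and 50 mm from the case origin towards case -x. Grasp it across its 16 mm; press on its top.
- catch: Steel spring catch, 30 mm wide, on the middle of the box's front, standing 15 mm above the rim, 20 mm in front of the tab. It slides aside by itself when the lid is pushed down on its slanted nose (about 10 N on the tab) and snaps over the lid's lip just before the lid is fully down; then it does not yield to a pull. Leave it untouched. Origin: on the table under the front face's middle.
- jar: Bystander: white sample jar with a screw cap, 62 mm across, 78 mm high, upright, 60 g. Origin at the centre of its underside.
- weight_big: Bystander: steel test weight with a knob, 48 mm across, 66 mm high, upright. Origin at the centre of its underside.
- vial: Bystander: small brown glass vial with a cap, 28 mm across, 68 mm high, upright. Origin at the centre of its underside.

How it is judged:
By the outcome, as a careful person would: the job done as asked, in the order asked, and still so for the second after the job is handed in, with the robot touching nothing.
It also fails if it takes over 64 s, if anything falls off the work surface, if the arm or the gripper's body presses on something with over 40 N, if the wrist force passes 120 N, or if a joint passes its speed limit or range.

### The arm

A 6-joint arm with a two-finger parallel gripper is mounted at the origin on a cart in front of the work surface, level with it; the furniture and walls round the work are solid. World frame = base frame: x ahead of the robot, y to its left, z up, the work surface at z = 0. Lengths are in m, angles in rad, forces in N, time in s.
With the tool pointing down it reaches from about 0.3 to 0.775 m from the base axis. Payload 14.6 kg.
Tool frame: the origin (TCP) lies midway between the tips of the shut fingers; the grasp point (between the pads) lies 19 mm behind it; z points along the fingers, y is the line along which they close (so a half turn about z gives the same grasp; the last joint's range is limited). The gripper opens to 94 mm and grips with 3 to 60 N. Pads are 16 mm wide; open, the fingers measure 119 mm over their backs; the gripper's body (75 mm by 177 mm) begins 78 mm behind the grasp point.
Start: joints at [-0.067, 0.3, 1.521, -0, 1.321, -0.067], TCP at [0.55, -0, 0.205] pointing down, gripper open.
Joint ranges: [-3.03, 3.03], [-0.79, 2.21], [0.23, 2.52], [-1.04, 4.18], [0, 3.07], [-2.55, 2.55]. Speed limits (rad/s): [2.22, 2.22, 2.57, 3.14, 3.14, 3.14].

### API

Orientations are given as a rotation vector (axis times angle).
In Python, from station import env gives the robot as it stands.
- The arm moves only by the tool carry_out, never from a script. Its argument "rows" is a list of rows, each a list of 2 entries, a list of its own where there are three numbers: the shift along the tool's x, y, z in mm, then the turn about the tool's z in degrees. In form: [[[dx, dy, dz], turn], ...]. A call has 1 to 8 rows; each row is the pose to reach, as a shift and turn from the pose commanded when the call began, along the tool's axes at that moment; what a row does not reach only later rows make up. A row lasts 1/12 s, in which the tool goes at most 41.7 mm and 7.16 degrees, less where a joint would pass 70% of its speed; a pose out of reach is approached as far as the arm can. A call with a gripper value outside its range is refused whole. "claw" is the gripper command: -1 is fully open, 1 is shut, values between are in proportion, set as the call begins (left out, the last holds). The fingers move at their own pace and stop on an object; the grip force is fixed at half the most. Time passes only in rows, so rows that repeat a pose let the fingers close. It gives the time, the measured TCP pose, the force, the opening and the grip force at its end, in the units of the state.
- env.get_obs(): the state, without advancing time (a new reading comes with each control period).
- env.snapshot(name): name is "scene" or "side" or "wrist"; returns (picture, depth): 384x512x3 uint8, red, green, blue; 384x512 float32, m along the optical axis (not along the pixel's ray), 0 where there is no reading.
- env.calibration(name): a dict with "intrinsics" (3x3 intrinsics, pixels), "D" ([k1, k2, p1, p2, k3] as OpenCV has them; the pictures are not rectified), "R" (3x3) and "t" (3): a world point X has camera coordinates R X + t. Camera axes: x right, y down, z forward; pixel columns grow to the right and rows downward; lengths in m; the calibration is good to about 2 mm. A picture is of the moment at which its call begins: read the wrist's pose just before it. calibration takes no time and is no camera call; for the wrist camera it gives the pose at the moment of the call.
- env.hand_in(): hands the job in; it is judged then, once.
The state is a dict: "time_s": time; "joint_pos": joint angles; "joint_velocities": joint speeds; "joint_efforts": joint torques, N m; "tool_pos": TCP position; "tcp_rot": TCP orientation; "wrist_force": force on the tool from outside, world axes, zero at the start; "moment": the same for the moment, N m; "finger_gap": finger opening in m; "finger_force": force on a finger pad.
Only numpy, scipy, OpenCV 4.12 (cv2) and the standard library are available. Lean on these libraries where they do the work, as an engineer would, in place of code of your own. Each camera call takes 0.05 s, during which the arm holds its last target. There are 200 camera calls.

## Working session

There is one attempt and no reset: what is moved stays moved. The work goes in short steps, Python scripts to look and compute and a tool call to move; the robot and the scene stay as the last step left them, time stands still between calls to the robot, and variables do not carry over. Pictures are saved under pics/ and viewed, at most 10 in all, crops included, and the job is handed in when it is done.

Besides the shell and the picture viewer there is one more tool, called by a JSON object that holds its "op" and its "data". carry_out: Moves the arm, as the interface text tells. Its arguments: {"type":"object","properties":{"rows":{"type":"array","items":{"type":"array"}},"claw":{"type":"number"}},"required":["rows"]}

```bash
mkdir -p pics; python3 - <<'E'
from station import env
import cv2,numpy as np
o=env.get_obs();print(o)
for n in("scene","side"):
    p,d=env.snapshot(n);cv2.imwrite(f"pics/{n}0.png",p[...,::-1]);np.savez(f"pics/{n}0.npz",p=p,d=d)
    c=env.calibration(n);print(n,c)
E
```

```text
{'time_s': 0.0, 'joint_pos': array([-6.66002994e-02,  3.00468238e-01,  1.52162297e+00,  2.45308601e-06,
        1.32069745e+00, -6.65998031e-02]), 'joint_velocities': array([ 0.00034967, -0.0015888 , -0.00015292, -0.00124692, -0.00099411,
        0.00240325]), 'joint_efforts': array([-1.53750298e-03, -5.31805658e+01, -3.52735734e+01,  7.07558286e-02,
        2.43994006e-02, -4.79655944e-05]), 'tool_pos': array([5.49719988e-01, 1.62230697e-05, 2.04870184e-01]), 'tcp_rot': array([-2.22080495e+00, -2.22080249e+00,  1.23390807e-03]), 'wrist_force': array([ 0.04456623, -0.15141244, -0.20583155]), 'moment': array([ 0.01980253, -0.00509578,  0.00599233]), 'finger_force': 0.0, 'finger_gap': 0.09385271322281645}
scene {'intrinsics': array([[382.2562733 ,   0.        , 255.05625957],
       [  0.        , 382.2562733 , 189.91002882],
       [  0.        ,   0.        ,   1.        ]]), 'D': array([-0.00176749,  0.        ,  0.        ,  0.        ,  0.        ]), 'R': array([[ 0.82877504, -0.55930366, -0.01764509],
       [-0.43633839, -0.62618048, -0.64614767],
       [ 0.35034375,  0.54321029, -0.76300841]]), 't': array([-0.3967446 ,  0.28983741,  1.08693862])}
side {'intrinsics': array([[389.09038812,   0.        , 257.54976514],
       [  0.        , 389.09038812, 189.57083803],
       [  0.        ,   0.        ,   1.        ]]), 'D': array([-0.09384471,  0.        ,  0.        ,  0.        ,  0.        ]), 'R': array([[-0.99982231,  0.00950389, -0.0162794 ],
       [ 0.01843629,  0.6730552 , -0.73936243],
       [ 0.00393012, -0.73953119, -0.67311082]]), 't': array([0.50291944, 0.05764866, 1.03426556])}
```

View pics/scene0.png

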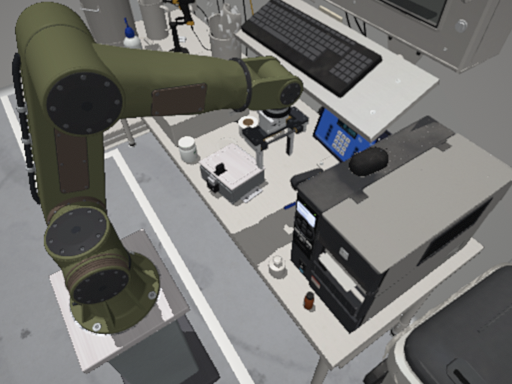

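View pics/side0.png

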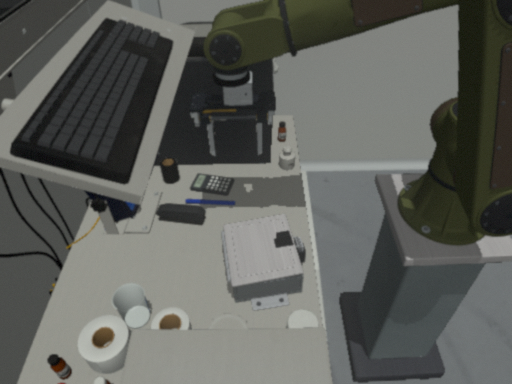

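The scene view shows the box around (232,172), its black tab at (220,168) and the catch at (212,184). In the side view the tab is at (284,239), the catch at (300,248) and the lid spans about (225–300, 218–285). The jar stands beside the box, at scene (188,150) and side (303,322).

```bash
cat > h.py <<'E'
import numpy as np,cv2
def ray(c,u,v):
    n=cv2.undistortPoints(np.array([[[u,v]]],float),c["intrinsics"],c["D"]).ravel()
    R=np.array(c["R"]);return -R.T@c["t"],R.T@np.r_[n,1]
def onplane(c,u,v,z):
    o,d=ray(c,u,v);return o+d*(z-o[2])/d[2]
def tri(r1,r2):
    (a,d),(b,e)=r1,r2
    s=np.linalg.lstsq(np.c_[d,-e],b-a,rcond=None)[0];P,Q=a+s[0]*d,b+s[1]*e
    return (P+Q)/2,np.linalg.norm(P-Q)
def depthpt(c,d,u,v):
    o,r=ray(c,u,v);return o+r*d[int(v),int(u)]
E
python3 - <<'E'
from station import env
from h import *
np.set_printoptions(precision=4,suppress=True)
S={n:np.load(f"pics/{n}0.npz") for n in("scene","side")};C={n:env.calibration(n) for n in S}
W={"scene":(195,145,270,205),"side":(215,210,310,300)}
out=[]
for n in S:
    x0,y0,x1,y1=W[n];p=S[n]["p"][y0:y1,x0:x1];d=S[n]["d"]
    m=(p.max(2)<60).astype(np.uint8)
    k,l,st,ce=cv2.connectedComponentsWithStats(m)
    for i in range(1,k):
        if st[i,4]>15:
            u,v=ce[i]+[x0,y0];print(n,st[i],u,v,depthpt(C[n],d,u,v),"on .1:",onplane(C[n],u,v,.1))
    out.append(cv2.resize(S[n]["p"][y0:y1,x0:x1],(400,400*(y1-y0)//(x1-x0)),interpolation=cv2.INTER_NEAREST))
    # lid plane points
    yy,xx=np.mgrid[y0:y1,x0:x1];P=np.array([depthpt(C[n],d,a,b) for a,b in zip(xx.ravel(),yy.ravel())])
    b=P[(P[:,2]>.058)&(P[:,2]<.082)];print(n,len(b),cv2.minAreaRect(b[:,:2].astype(np.float32)))
    A=np.c_[b[:,:2]-b[:,:2].mean(0),np.ones(len(b))];s=np.linalg.lstsq(A,b[:,2],rcond=None)[0];print("plane",s)
h=max(o.shape[0] for o in out)
cv2.imwrite("pics/crop1.png",np.hstack([cv2.copyMakeBorder(o,0,h-o.shape[0],0,0,0) for o in out])[...,::-1])
E
```

```text
scene [66  0  6  6 27] 263.14814814814815 146.85185185185185 [ 0.4871 -0.0354  0.3264] on .1: [0.6238 0.162  0.1   ]
scene [20 19 11 11 75] 219.61333333333334 169.01333333333332 [0.4455 0.1544 0.1036] on .1: [0.447  0.1576 0.1   ]
scene [10 34 15 14 90] 213.46666666666667 186.45555555555555 [0.4112 0.1464 0.0469] on .1: [0.3926 0.1035 0.1   ]
scene 1400 ((0.4882936477661133, 0.21679705381393433), (0.18020713329315186, 0.26804623007774353), 8.332828521728516)
plane [0.0091 0.0176 0.076 ]
side [ 60  22  17  15 179] 282.77653631284915 238.88826815642457 [0.4483 0.1707 0.0998] on .1: [0.4483 0.1709 0.1   ]
side [84 42  6 10 41] 301.609756097561 255.58536585365854 [0.4046 0.1767 0.0478] on .1: [0.4116 0.2174 0.1   ]
side 4520 ((0.4910881817340851, 0.16895446181297302), (0.17823025584220886, 0.17784205079078674), 9.024052619934082)
plane [-0.0552 -0.0287  0.0738]
```

View pics/crop1.png

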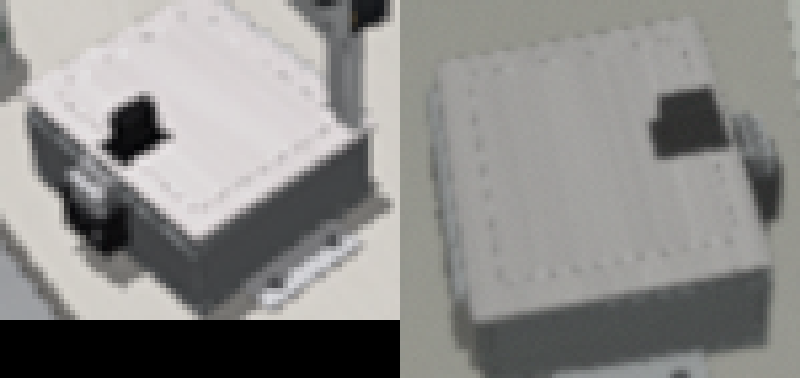

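{"op": "carry_out", "data": {"rows": [[[161,-108,0],57],[[161,-108,0],57],[[161,-108,0],57],[[161,-108,0],57],[[161,-108,0],57],[[161,-108,0],57],[[161,-108,0],57],[[161,-108,0],57]]}}

```text
time_s: 0.77
tool_pos: [0.4415, 0.1616, 0.2054]
tcp_rot: [2.998, 0.939, -0.0]
wrist_force: [0.0, -0.9, 0.6]
finger_gap: 0.094
finger_force: 0.0
```

{"op": "carry_out", "data": {"rows": [[[0,0,0],24],[[0,0,0],24],[[0,0,0],24],[[0,0,0],24],[[0,0,0],24]]}}

```text
time_s: 1.18
tool_pos: [0.4418, 0.161, 0.2052]
tcp_rot: [3.127, 0.299, -0.001]
wrist_force: [1.0, -0.3, -0.4]
finger_gap: 0.094
finger_force: 0.0
```

```bash
python3 - <<'E'
from station import env
from h import *
np.set_printoptions(precision=4,suppress=True)
o=env.get_obs();print(o["time_s"],o["joint_pos"],o["tool_pos"],cv2.Rodrigues(o["tcp_rot"])[0])
c=env.calibration("wrist");p,d=env.snapshot("wrist");cv2.imwrite("pics/w1.png",p[...,::-1])
np.savez("pics/w1.npz",p=p,d=d,**c);print(c)
for n in("scene","side"):
    q,dd=env.snapshot(n);np.savez(f"pics/{n}1.npz",p=q,d=dd)
E
```

```text
1.1833 [ 0.2714  0.1219  1.7372 -0.      1.2831  1.6515] [0.4418 0.161  0.2052] [[ 0.9819  0.1895 -0.0006]
 [ 0.1895 -0.9819 -0.0002]
 [-0.0006  0.0001 -1.    ]]
{'intrinsics': array([[285.4294,   0.    , 254.6618],
       [  0.    , 285.4294, 187.38  ],
       [  0.    ,   0.    ,   1.    ]]), 'D': array([-0.0419,  0.    ,  0.    ,  0.    ,  0.    ]), 'R': array([[ 0.1898, -0.9818, -0.0002],
       [-0.9416, -0.1821,  0.2832],
       [-0.278 , -0.0536, -0.9591]]), 't': array([0.0738, 0.416 , 0.523 ])}
```

View pics/w1.png

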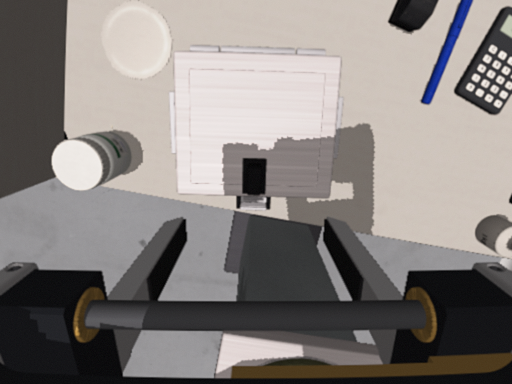

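The wrist view looks down on the box. The lid spans about (175–340, 53–196) and the tab is at about (254,175). The catch is at (254,202), and the jar is clear at (85,162).

```bash
python3 - <<'E'
from station import env
from h import *
np.set_printoptions(precision=4,suppress=True)
w=np.load("pics/w1.npz");c={k:w[k] for k in("intrinsics","D","R","t")};p,d=w["p"],w["d"]
P=lambda u,v:depthpt(c,d,u,v)
yy,xx=np.mgrid[45:212,165:350];Q=np.array([P(a,b) for a,b in zip(xx.ravel(),yy.ravel())])
b=Q[(Q[:,2]>.06)&(Q[:,2]<.085)&(Q[:,0]>.405)]
for lo,hi in((.06,.085),):
    print(len(b),cv2.minAreaRect(b[:,:2].astype(np.float32)))
m=b[:,:2].mean(0);print("plane",np.linalg.lstsq(np.c_[b[:,:2]-m,np.ones(len(b))],b[:,2],rcond=None)[0],m)
t=Q[(Q[:,2]>.094)];print("tab top",len(t),t.mean(0),t.min(0),t.max(0))
if len(t)>5: print(cv2.minAreaRect(t[:,:2].astype(np.float32)))
for z,v in ((.07,53),(.07,57)): pass
for u,v,z in((175,53,.070),(340,57,.070),(178,195,.079),(333,197,.079)): print(onplane(c,u,v,z),P(u+(3 if u<250 else -3),v+(3 if v<100 else -3)))
# tab edge lines
g=(p[150:200,235:275].max(2)<45).astype(np.uint8);cs=max(cv2.findContours(g,0,1)[0],key=cv2.contourArea);print(cv2.boundingRect(cs))
E
```

```text
23676 ((0.4926605224609375, 0.16997307538986206), (0.1780545562505722, 0.17494499683380127), 8.977659225463867)
plane [-0.0637 -0.0099  0.0746] [0.5048 0.1721]
tab top 603 [0.4665 0.1662 0.1677] [0.4344 0.1534 0.0941] [0.5232 0.1762 0.3838]
((0.4787362515926361, 0.1679600328207016), (0.09035425633192062, 0.016204027459025383), 9.964155197143555)
[0.5568 0.2654 0.07  ] [0.5545 0.2619 0.0702]
[0.5851 0.0994 0.07  ] [0.5817 0.1018 0.0702]
[0.4096 0.2422 0.079 ] [0.4136 0.2394 0.0786]
[0.4404 0.0703 0.079 ] [ 0.4224  0.048  -0.0006]
(8, 9, 23, 36)
```

```bash
python3 - <<'E'
from h import *
np.set_printoptions(precision=4,suppress=True)
w=np.load("pics/w1.npz");c={k:w[k] for k in("intrinsics","D","R","t")};p,d=w["p"],w["d"]
yy,xx=np.mgrid[150:200,238:272];Q=np.array([depthpt(c,d,a,b) for a,b in zip(xx.ravel(),yy.ravel())])
z=Q[:,2];print(np.histogram(z,np.arange(.07,.125,.003)))
t=Q[(z>.1)&(z<.115)];print(len(t),t.mean(0),cv2.minAreaRect(t[:,:2].astype(np.float32)))
E
```

```text
(array([  3,  43, 640, 420,  27,   2,  10,   3,   8,   7,   3,  86, 361,
         5,   0,   0,   0,   0]), array([0.07 , 0.073, 0.076, 0.079, 0.082, 0.085, 0.088, 0.091, 0.094,
       0.097, 0.1  , 0.103, 0.106, 0.109, 0.112, 0.115, 0.118, 0.121,
       0.124]))
455 [0.4501 0.1633 0.1068] ((0.4489538073539734, 0.16309213638305664), (0.03013492003083229, 0.015300084836781025), 10.762423515319824)
```

{"op": "carry_out", "data": {"rows": [[[7,0,30],0],[[7,0,60],0],[[7,0,85],0],[[7,0,100],0],[[7,0,110],0],[[7,0,118],0],[[7,0,118],0],[[7,0,118],0]]}}

```text
time_s: 2.0
tool_pos: [0.4491, 0.1624, 0.0879]
tcp_rot: [-3.127, -0.303, -0.001]
wrist_force: [-0.2, -0.1, 0.3]
finger_gap: 0.094
finger_force: 0.0
```

{"op": "carry_out", "data": {"rows": [[[0,0,0],0],[[0,0,0],0],[[0,0,0],0],[[0,0,0],0],[[0,0,0],0],[[0,0,0],0],[[0,0,0],0],[[0,0,0],0]], "claw": 1}}

```text
time_s: 2.67
tool_pos: [0.4488, 0.1623, 0.0875]
tcp_rot: [-3.127, -0.302, 0.0]
wrist_force: [-0.0, -0.2, -0.0]
finger_gap: 0.0443
finger_force: 0.0
```

{"op": "carry_out", "data": {"rows": [[[0,0,0],0],[[0,0,0],0],[[0,0,0],0],[[0,0,0],0],[[0,0,0],0],[[0,0,0],0],[[0,0,0],0],[[0,0,0],0]]}}

```text
time_s: 3.33
tool_pos: [0.4487, 0.1631, 0.0875]
tcp_rot: [-3.126, -0.302, 0.0]
wrist_force: [-1.1, 6.1, -0.2]
finger_gap: 0.0158
finger_force: 30.0
```

{"op": "carry_out", "data": {"rows": [[[0,0,-1],0],[[0,0,-2],0],[[0,0,-3],0],[[0,0,-4],0],[[0,0,-4],0]]}}

```text
time_s: 3.75
tool_pos: [0.4496, 0.1632, 0.0916]
tcp_rot: [-3.125, -0.301, -0.003]
wrist_force: [7.3, 8.6, -5.5]
finger_gap: 0.016
finger_force: 30.0
```

{"op": "carry_out", "data": {"rows": [[[0,0,-2],0],[[0,0,-4],0],[[0,0,-6],0],[[0,0,-8],0],[[0,0,-10],0],[[0,0,-10],0],[[0,0,-10],0],[[0,0,-10],0]]}}

```text
time_s: 4.42
tool_pos: [0.4504, 0.1633, 0.1017]
tcp_rot: [-3.125, -0.301, -0.007]
wrist_force: [12.1, 8.9, -8.2]
finger_gap: 0.0159
finger_force: 30.0
```

```bash
python3 - <<'E'
from station import env
from h import *
np.set_printoptions(precision=4,suppress=True)
c=env.calibration("wrist");p,d=env.snapshot("wrist");cv2.imwrite("pics/w2.png",p[...,::-1])
yy,xx=np.mgrid[0:240,120:400];P=np.array([depthpt(c,d,a,b) for a,b in zip(xx.ravel()[::3],yy.ravel()[::3])])
q=(P[:,:2]-[.492,.170])@np.array([[.986,-.164],[.164,.986]])
for lo in np.arange(-.07,.08,.02):
    s=P[(q[:,0]>lo)&(q[:,0]<lo+.02)&(abs(q[:,1])>.03)&(abs(q[:,1])<.075)&(P[:,2]<.12)];print(round(lo+.01,3),len(s),np.median(s[:,2]) if len(s) else 0)
E
```

```text
-0.06 187 0.09383723034050157
-0.04 1150 0.09230483672374526
-0.02 1184 0.08894968832755329
0.0 1226 0.08542622249561375
0.02 1264 0.08198995217592939
0.04 1295 0.07853820407205434
0.06 1312 0.07512751512117141
0.08 1119 0.0704055125346437
```

View pics/w2.png

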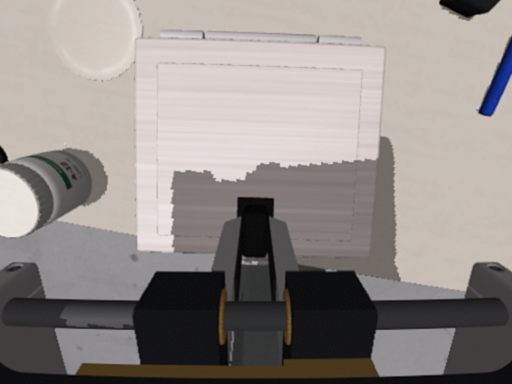

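The lid came up with the tug: its slope is about 0.17 rad in the wrist view, with the tab at (255,205) between the fingers. So the catch had not taken hold. I'll lower the lid, let go and press on the tab's top.

{"op": "carry_out", "data": {"rows": [[[0,0,3],0],[[0,0,6],0],[[0,0,9],0],[[0,0,12],0],[[0,0,14],0],[[0,0,14],0]]}}

```text
time_s: 4.97
tool_pos: [0.4474, 0.1628, 0.0871]
tcp_rot: [-3.126, -0.302, 0.005]
wrist_force: [-11.7, 5.4, 8.9]
finger_gap: 0.0158
finger_force: 30.0
```

{"op": "carry_out", "data": {"rows": [[[0,0,0],0],[[0,0,0],0],[[0,0,0],0],[[0,0,0],0],[[0,0,0],0],[[0,0,0],0]], "claw": -0.2}}

```text
time_s: 5.47
tool_pos: [0.4489, 0.1623, 0.0874]
tcp_rot: [3.127, 0.302, 0.0]
wrist_force: [-0.2, -0.2, 0.8]
finger_gap: 0.0526
finger_force: 0.0
```

{"op": "carry_out", "data": {"rows": [[[0,0,-10],0],[[0,0,-30],0],[[0,0,-45],0],[[0,0,-45],0]]}}

```text
time_s: 5.8
tool_pos: [0.4502, 0.1627, 0.1358]
tcp_rot: [-3.126, -0.302, -0.007]
wrist_force: [-0.3, 0.2, 0.1]
finger_gap: 0.0566
finger_force: 0.0
```

{"op": "carry_out", "data": {"rows": [[[0,0,0],0],[[0,0,0],0],[[0,0,0],0],[[0,0,0],0],[[0,0,0],0],[[0,0,0],0],[[0,0,0],0],[[0,0,0],0]], "claw": 1}}

```text
time_s: 6.47
tool_pos: [0.4488, 0.1623, 0.1323]
tcp_rot: [3.127, 0.303, -0.0]
wrist_force: [-0.1, 0.3, -0.4]
finger_gap: 0.0065
finger_force: 0.0
```

{"op": "carry_out", "data": {"rows": [[[0,0,8],0],[[0,0,16],0],[[0,0,22],0],[[0,0,24],0],[[0,0,25],0],[[0,0,26],0],[[0,0,27],0],[[0,0,27],0]]}}

```text
time_s: 7.13
tool_pos: [0.4482, 0.1622, 0.1051]
tcp_rot: [3.127, 0.303, -0.003]
wrist_force: [-3.9, -1.4, 6.1]
finger_gap: 0.0005
finger_force: 2.8
```

{"op": "carry_out", "data": {"rows": [[[0,0,1],0],[[0,0,2],0],[[0,0,3],0],[[0,0,3],0]]}}

```text
time_s: 7.47
tool_pos: [0.4488, 0.1623, 0.102]
tcp_rot: [3.127, 0.302, -0.001]
wrist_force: [-0.0, 0.6, 0.1]
finger_gap: 0.0004
finger_force: 0.0
```

{"op": "carry_out", "data": {"rows": [[[0,0,1],0],[[0,0,2],0],[[0,0,2.5],0],[[0,0,2.5],0]]}}

```text
time_s: 7.8
tool_pos: [0.4489, 0.1623, 0.1002]
tcp_rot: [3.127, 0.302, 0.0]
wrist_force: [-1.0, 0.0, 4.6]
finger_gap: 0.0006
finger_force: 2.1
```

{"op": "carry_out", "data": {"rows": [[[0,0,0.5],0],[[0,0,1],0],[[0,0,1.5],0],[[0,0,1.5],0]]}}

```text
time_s: 8.13
tool_pos: [0.449, 0.1624, 0.0998]
tcp_rot: [-3.127, -0.303, -0.001]
wrist_force: [-9.2, -2.0, 19.6]
finger_gap: 0.0006
finger_force: 10.2
```

{"op": "carry_out", "data": {"rows": [[[0,0,-10],0],[[0,0,-30],0],[[0,0,-30],0],[[0,0,-30],0]]}}

```text
time_s: 8.47
tool_pos: [0.4493, 0.1625, 0.129]
tcp_rot: [-3.127, -0.302, -0.003]
wrist_force: [-0.4, -0.4, -0.3]
finger_gap: 0.0001
finger_force: 0.0
```

{"op": "carry_out", "data": {"rows": [[[0,0,0],0],[[0,0,0],0],[[0,0,0],0],[[0,0,0],0],[[0,0,0],0],[[0,0,0],0],[[0,0,0],0],[[0,0,0],0]], "claw": -0.1}}

```text
time_s: 9.13
tool_pos: [0.4489, 0.1623, 0.1284]
tcp_rot: [-3.127, -0.302, 0.0]
wrist_force: [0.4, -0.6, 0.2]
finger_gap: 0.0499
finger_force: 0.0
```

{"op": "carry_out", "data": {"rows": [[[0,0,15],0],[[0,0,30],0],[[0,0,40],0],[[0,0,45],0],[[0,0,48],0],[[0,0,48],0],[[0,0,48],0]]}}

```text
time_s: 9.72
tool_pos: [0.4491, 0.1624, 0.0809]
tcp_rot: [-3.127, -0.303, -0.001]
wrist_force: [-1.0, 0.8, 0.1]
finger_gap: 0.0518
finger_force: 0.0
```

{"op": "carry_out", "data": {"rows": [[[0,0,0],0],[[0,0,0],0],[[0,0,0],0],[[0,0,0],0],[[0,0,0],0],[[0,0,0],0],[[0,0,0],0],[[0,0,0],0]], "claw": 1}}

```text
time_s: 10.38
tool_pos: [0.4487, 0.1631, 0.0805]
tcp_rot: [-3.126, -0.302, -0.0]
wrist_force: [-1.1, 6.0, 0.2]
finger_gap: 0.016
finger_force: 30.0
```

{"op": "carry_out", "data": {"rows": [[[0,0,0],0],[[0,0,0],0],[[0,0,0],0],[[0,0,0],0]]}}

```text
time_s: 10.72
tool_pos: [0.4487, 0.1631, 0.0805]
tcp_rot: [-3.126, -0.302, -0.0]
wrist_force: [-1.4, 6.7, 0.6]
finger_gap: 0.0158
finger_force: 30.0
```

Tug in small steps, watching the force.

{"op": "carry_out", "data": {"rows": [[[0,0,-1],0],[[0,0,-2],0],[[0,0,-3],0],[[0,0,-3],0]]}}

```text
time_s: 11.05
tool_pos: [0.4488, 0.163, 0.0819]
tcp_rot: [-3.126, -0.301, 0.0]
wrist_force: [11.1, 10.4, -24.4]
finger_gap: 0.0159
finger_force: 30.1
```

{"op": "carry_out", "data": {"rows": [[[0,0,-0.4],0],[[0,0,-0.4],0],[[0,0,-0.4],0],[[0,0,-0.4],0],[[0,0,-0.4],0],[[0,0,-0.4],0]]}}

```text
time_s: 11.55
tool_pos: [0.4488, 0.163, 0.082]
tcp_rot: [-3.126, -0.301, 0.0]
wrist_force: [12.3, 10.8, -29.8]
finger_gap: 0.016
finger_force: 30.0
```

The catch holds against a 30 N pull. Next I'll ease off, let go and back away.

{"op": "carry_out", "data": {"rows": [[[0,0,1.5],0],[[0,0,3],0],[[0,0,3],0],[[0,0,3],0]]}}

```text
time_s: 11.88
tool_pos: [0.4487, 0.1631, 0.0808]
tcp_rot: [-3.126, -0.302, 0.0]
wrist_force: [-0.8, 7.5, -1.8]
finger_gap: 0.0158
finger_force: 30.1
```

{"op": "carry_out", "data": {"rows": [[[0,0,0],0],[[0,0,0],0],[[0,0,0],0],[[0,0,0],0],[[0,0,0],0],[[0,0,0],0],[[0,0,0],0]], "claw": -0.2}}

```text
time_s: 12.47
tool_pos: [0.4488, 0.1623, 0.0808]
tcp_rot: [3.127, 0.302, -0.0]
wrist_force: [0.9, -0.2, 0.0]
finger_gap: 0.0557
finger_force: 0.0
```

{"op": "carry_out", "data": {"rows": [[[0,0,-15],0],[[0,0,-45],0],[[0,0,-80],0],[[0,0,-110],0],[[0,0,-120],0],[[0,0,-120],0],[[0,0,-120],0]]}}

```text
time_s: 13.05
tool_pos: [0.4487, 0.1623, 0.2001]
tcp_rot: [3.127, 0.302, -0.0]
wrist_force: [-0.1, -0.9, -0.2]
finger_gap: 0.0564
finger_force: 0.0
```

```bash
python3 - <<'E'
from station import env
from h import *
np.set_printoptions(precision=4,suppress=True)
c=env.calibration("wrist");p,d=env.snapshot("wrist");cv2.imwrite("pics/w3.png",p[...,::-1])
yy,xx=np.mgrid[0:240,120:400];P=np.array([depthpt(c,d,a,b) for a,b in zip(xx.ravel()[::2],yy.ravel()[::2])])
q=(P[:,:2]-[.492,.170])@np.array([[.986,-.164],[.164,.986]])
for lo in np.arange(-.07,.08,.02):
    s=P[(q[:,0]>lo)&(q[:,0]<lo+.02)&(abs(q[:,1])>.03)&(abs(q[:,1])<.075)&(P[:,2]<.12)];print(round(lo+.01,3),len(s),np.median(s[:,2]) if len(s) else 0)
print(env.get_obs()["wrist_force"],env.get_obs()["tool_pos"])
E
```

```text
-0.06 614 0.06968358366570918
-0.04 696 0.0707846630523282
-0.02 725 0.0708015271766334
0.0 771 0.07077664781983872
0.02 809 0.07075355221891538
0.04 850 0.07072458695244943
0.06 897 0.07048530571463779
0.08 796 0.06873844296270795
[ 0.2129 -0.2897  0.4976] [0.4483 0.1622 0.1994]
```

View pics/w3.png

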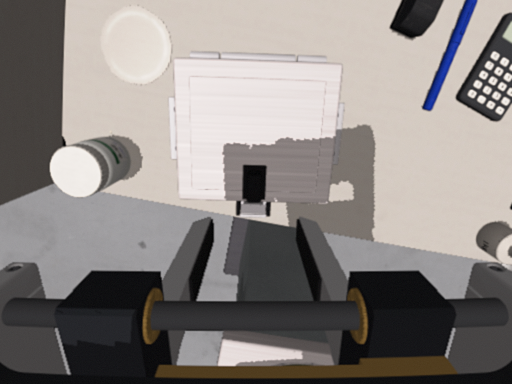

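The lid lies flat at a height of 70.8 mm, with the tab at (254,182) and the catch at (253,208). The jar at (85,167) has not moved, and the gripper is clear.

```bash
python3 -c "
from station import env
print(env.hand_in())"
```

```text
the job is handed in; nothing more can be done
None
```

The first tug lifted the lid free, so I pressed it down until it caught; a second tug of about 30 N did not open it, and I handed the job in with the lid shut and caught and the gripper clear.

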